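# Unbolt the potting-room tool locker

## Task

Unbolt the hatch of the wooden tool locker: with one fingertip press the bolt's sprung safety catch flat and hold it there while the other finger pushes the bolt's knob all the way back, away from the keeper. Then let the catch spring up again so that it locks the bolt in the drawn position, and take the hand away. The knob is only pushed, never gripped between the fingers, and the clay pot, the label tin and the little bottle beside it stay where they are.

Things in the scene. Friction and masses are not known exactly. Their poses are not given: they have to be found in the camera images.
- locker: low wooden chest fixed on the bench, 300 mm deep (x), 390 mm wide (y), flat top 110 mm high; origin at the centre of its underside; x points from its front edge (robot side) to its back, z up. Right of y = -85 mm its top is a fixed deck, left of it a flush hatch. The steel bolt lies along x on the hatch, 30 mm left of the centre line; its nose sits in a keeper on the front rail.
- bolt_knob: upright round steel knob on the bolt, 15 mm thick, 19 mm at its head, 10 to 50 mm above the locker's top. Origin on the knob's axis, level with the locker's top; axes as the locker's. A flat lug (14 mm along x, 21 to 29 mm above the top) reaches from its stem 25 mm towards the catch (+y). The bolt's flat bar (24 mm wide) tops out at 9.5 mm, its straps at 14.5 mm above the locker's top.
- knob_mid (a point): point on the knob's axis, 35 mm above the locker's top, 15 mm below the knob's top
- bolt (a joint): how far the bolt is drawn back, in m: 0 = home in the keeper, 0.032 = fully drawn (hard stop). It grows along the locker's +x. It moves with about 3 N of friction. With the catch up it can move only the first 3 mm, where the lug meets the catch's tooth; beyond 0.027 the lug has passed the tooth.
- catch_flap: safety catch: steel flap 84 mm long, 3 mm thick, left (+y) of the bolt, middle of its length level with the knob's home. Hinged on its outer long edge, parallel to the bolt, 62 mm from the knob's axis line; free edge 26 mm from that line (a 10 mm wide tooth reaches in to 16 mm), sprung up by 0.34 rad. Origin on hinge line, mid-length, 14.5 mm above the locker's top; axes as the locker's when up.
- flap_mid (a point): point on the flap's top face, middle of its length, 20 mm from the hinge line; about 22.6 mm above the locker's top while the catch is up, 16 mm when pressed flat. It moves with the flap.
- catch (a joint): angle by which the catch is pressed, in rad: 0 = up (sprung), 0.34 = flat on its stop. Beyond about 0.23 its tooth is below the lug and the bolt can pass. Pressing it flat 20 mm from the hinge takes about 6 N, beginning at 2.5 N; let go, it springs up.
- clay_pot: small terracotta pot standing on the locker's deck, 68 mm across, 60 mm high; origin at the centre of its underside
- label_tin: aluminium tin of white plant labels standing on the locker's deck, 58 mm across, 66 mm high, labels up to 95 mm; origin at the centre of its underside
- feed_bottle: small capped bottle of brown glass with a paper label, standing on the locker's deck, 42 mm across, 85 mm high; origin at the centre of its underside

How it is judged:
By the outcome, as a careful person would: the job done as asked, in the order asked, and still so for the second after the job is handed in, with the robot touching nothing.
It also fails if it takes over 42 s, if anything falls off the work surface, if the arm or the gripper's body presses on something with over 40 N, if the wrist force passes 120 N, or if a joint passes its speed limit or range.

## Robot

A 6-joint arm with a two-finger parallel gripper is mounted at the origin on the work surface. World frame = base frame: x ahead of the robot, y to its left, z up, the work surface at z = 0. Lengths are in m, angles in rad, forces in N, time in s.
With the tool pointing down it reaches from about 0.35 to 0.775 m from the base axis. Payload 5.5 kg.
Tool frame: the origin (TCP) lies midway between the tips of the shut fingers; the grasp point (between the pads) lies 19 mm behind it; z points along the fingers, y is the line along which they close (so a half turn about z gives the same grasp; the last joint's range is limited). The gripper opens to 85 mm and grips with 20 to 120 N. Pads are 22 mm wide; open, the fingers measure 114 mm over their backs; the gripper's body (76 mm by 85 mm) begins 54 mm behind the grasp point. The pads swing forward as they close: fully open they stand 13 mm farther back than shut.
Start: joints at [1.05, 0.313, 0.046, 1.304, 0, 1.431], TCP at [0.214, 0.534, 0.231] pointing down, gripper open.
Joint ranges: [-2.76, 2.76], [-0.86, 1.69], [-1.03, 1.26], [-2.2, 2.34], [-1.47, 1.5], [-3.14, 3.14]. Speed limits (rad/s): [2.57, 2.57, 3.14, 3.14, 3.14, 3.14].

## Interface

Orientations are given as a unit quaternion [w, x, y, z].
In Python, from workcell import env gives the robot as it stands.
- The arm moves only by the tool move_arm, never from a script. Its argument "targets" is a list of rows, each a list of 3 entries, a list of its own where there are three numbers: the shift along the tool's x, y, z in mm, then the turn, a rotation vector about the tool's x, y, z in units of 10 degrees (1.0 is 10 degrees), then the closure, from -1 (fully open) to 1 (shut). In form: [[[dx, dy, dz], [ax, ay, az], gripper], ...]. A call has 1 to 5 rows; each row is the pose to reach, as a shift and turn from the pose commanded when the call began, along the tool's axes at that moment; what a row does not reach only later rows make up. A row lasts 1/8 s, in which the tool goes at most 62.5 mm and 10.7 degrees, less where a joint would pass 70% of its speed; a pose out of reach is approached as far as the arm can. A call with a gripper value outside its range is refused whole. The fingers move at their own pace and stop on an object; "squeeze" is the grip in N (left out, the last holds). Time passes only in rows, so rows that repeat a pose let the fingers close. It gives the time, the measured TCP pose, the force, the opening and the grip force at its end, in the units of the state.
- env.get_state(): the state, without advancing time (a new reading comes with each control period).
- env.read_camera(name): name is "scene" or "side" or "wrist"; returns a dict with "pixels" (384x512x3 uint8, red, green, blue), "fovy" (degrees; the focal length in pixels is half the picture's height over the tangent of half this angle, whatever the lens; pixels are square), "cx", "cy" (the principal point, pixels), "extrinsics" (4x4, takes a point from world to camera coordinates); the wrist camera has in their place "mount" (4x4, takes a point from camera to tool coordinates, whose origin is the TCP and whose axes are the flange's). Camera axes: x right, y up, looking along -z (the intrinsics and any distortion apply to the point x, -y, -z); pixel columns grow to the right and rows downward; lengths in m; the calibration is good to about 2 mm. A picture is of the moment at which its call begins: read the wrist's pose just before it. There is no depth.
- env.hand_in(): hands the job in; it is judged then, once.
Trained networks look in a picture, given as the dict that the camera call returned (one of the last four; its "shot" number tells which), for a name from the list of things; names that differ only in an ending like _2 or _b are one class to them, and where a whole thing is asked for, a point or a joint stands for the part that bears it (a point fixed in the world has none). Each returns a list of dicts, best first, with "confidence" (0 to 1); they miss things now and then, are a little off and sometimes report something else, mostly with a low value. They report only what shows in the picture. A call takes as long as a camera call.
- env.spot_in(thing, picture): "centre" ([x, y, z] in m, in world coordinates, good to about 4 mm: the middle of the surface that is visible of it).
- env.regions_of(thing, picture): "mask" (384x512 bool, what is visible of it).
- env.landmark_of(thing, picture): "centre" ([x, y, z] in m, in world coordinates, good to about 4 mm: a listed point, or the origin of a listed thing).
The state is a dict: "clock": time; "joint_pos": joint angles; "qvel": joint speeds; "tau": joint torques, N m; "tcp_pos": TCP position; "orientation": TCP orientation; "wrist_force": force on the tool from outside, world axes, zero at the start; "ft_torque": the same for the moment, N m; "finger_gap": finger opening in m; "grip_force": force on a finger pad.
Only numpy, scipy, OpenCV 4.12 (cv2) and the standard library are available. Lean on these libraries where they do the work, as an engineer would, in place of code of your own. Each camera call takes 0.05 s, during which the arm holds its last target. There are 200 camera calls.

## Working session

There is one attempt and no reset: what is moved stays moved. The work goes in short steps, Python scripts to look and compute and a tool call to move; the robot and the scene stay as the last step left them, time stands still between calls to the robot, and variables do not carry over. Pictures are saved under pics/ and viewed, at most 10 in all, crops included, and the job is handed in when it is done.

Besides the shell and the picture viewer there is one more tool, called after "Emit:" as name([rows], argument=value, ...), one row to a line, values as JSON. move_arm: Moves the arm, as the interface text tells. Its arguments: {"type":"object","properties":{"targets":{"type":"array","items":{"type":"array"}},"squeeze":{"type":"number"}},"required":["targets"]}

```bash
mkdir -p pics
cat > h.py <<'E'
from workcell import env
import numpy as np, cv2
from scipy.spatial.transform import Rotation as R
def Rt():
    s=env.get_state(); q=s["orientation"]; return s,R.from_quat([q[1],q[2],q[3],q[0]]).as_matrix()
def save(p,n): cv2.imwrite("pics/"+n,cv2.cvtColor(p["pixels"],cv2.COLOR_RGB2BGR))
E
python3 - <<'E'
from h import *
s,M=Rt(); print(s["clock"],s["tcp_pos"],M.round(3),s["finger_gap"])
ims=[]
for c in ["scene","side"]:
    p=env.read_camera(c); ims.append(p); save(p,c+"0.png")
    for t in ["locker","bolt_knob","catch_flap","knob_mid","flap_mid","clay_pot","label_tin","feed_bottle"]:
        r=env.landmark_of(t,p)
        print(c,t,[(np.round(x["centre"],4),round(x["confidence"],2)) for x in r[:2]])
cv2.imwrite("pics/both0.png",cv2.resize(cv2.cvtColor(np.hstack([i["pixels"] for i in ims]),cv2.COLOR_RGB2BGR),(800,300)))
E
```

```text
0.0 [0.21342825 0.53336047 0.23038333] [[-0.928  0.372 -0.001]
 [ 0.372  0.928 -0.002]
 [ 0.    -0.002 -1.   ]] 0.08543305464002993
scene locker [(array([ 5.631e-01, -1.218e-01, -2.000e-04]), 0.97)]
scene bolt_knob [(array([ 0.5517, -0.0934,  0.1055]), 0.87)]
scene catch_flap [(array([ 0.5694, -0.0231,  0.1236]), 0.78)]
scene knob_mid [(array([ 0.5557, -0.0871,  0.1468]), 0.96), (array([ 0.6289, -0.2867,  0.1104]), 0.23)]
scene flap_mid [(array([ 0.569 , -0.0425,  0.1347]), 0.56)]
scene clay_pot [(array([ 0.532 , -0.2517,  0.1082]), 0.97)]
scene label_tin [(array([ 0.6289, -0.2864,  0.1102]), 0.86)]
scene feed_bottle [(array([ 0.4487, -0.2498,  0.1122]), 0.95), (array([ 0.5646, -0.122 , -0.003 ]), 0.22)]
side locker [(array([ 0.5632, -0.1222,  0.0048]), 0.75)]
side bolt_knob [(array([ 0.5509, -0.0877,  0.1098]), 0.56)]
side catch_flap [(array([ 0.5652, -0.0268,  0.1231]), 0.97)]
side knob_mid [(array([ 0.5556, -0.0888,  0.1482]), 0.79)]
side flap_mid [(array([ 0.5613, -0.0453,  0.1339]), 0.7)]
side clay_pot [(array([ 0.5281, -0.2494,  0.1055]), 0.83)]
side label_tin [(array([ 0.6292, -0.2905,  0.1076]), 0.76)]
side feed_bottle [(array([ 0.4496, -0.2445,  0.1087]), 0.97), (array([ 0.569 , -0.0269,  0.1248]), 0.18)]
```

View pics/both0.png

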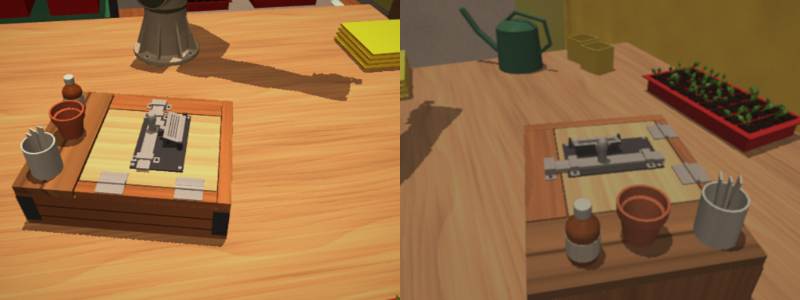

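The two views show the bolt on the hatch, the knob near (0.554, -0.089) and the flap on its +y side. The pot, tin and bottle stand on the deck, about 160 mm to the right of the knob. The heights fit what was given: 0.11 m for the locker's top, 0.147 m for knob_mid. Next I move above the place.

Emit:
move_arm([
  [[-48,-40,-6],[0,0,0],-1],
  [[-96,-80,-12],[0,0,0],-1],
  [[-144,-120,-18],[0,0,0],-1],
  [[-192,-160,-24],[0,0,0],-1],
  [[-240,-200,-30],[0,0,0],-1],
])

```text
clock: 1.52
tcp_pos: [0.3623, 0.2585, 0.2617]
orientation: [0.001, 0.189, 0.982, 0.0]
wrist_force: [0.9, -0.3, 0.1]
finger_gap: 0.0857
grip_force: 0.0
```

Emit:
move_arm([
  [[-48,-40,0],[0,0,0],-1],
  [[-96,-80,0],[0,0,0],-1],
  [[-144,-120,0],[0,0,0],-1],
  [[-192,-160,0],[0,0,0],-1],
  [[-240,-200,0],[0,0,0],-1],
])

```text
clock: 2.15
tcp_pos: [0.5109, -0.0168, 0.2615]
orientation: [0.001, 0.189, 0.982, 0.0]
wrist_force: [0.5, 0.2, -0.6]
finger_gap: 0.0854
grip_force: 0.0
```

Emit:
move_arm([
  [[-20,-15,0],[0,0,-0.5],-0.2],
  [[-40,-30,0],[0,0,-1.0],-0.2],
  [[-40,-30,0],[0,0,-1.0],0.3],
  [[-40,-30,0],[0,0,-1.0],0.3],
])

```text
clock: 2.65
tcp_pos: [0.5356, -0.057, 0.2611]
orientation: [-0.0, 0.103, 0.995, 0.0]
wrist_force: [-1.1, 0.7, -0.2]
finger_gap: 0.0302
grip_force: 0.0
```

```bash
cat >> h.py <<'E'
def look(n,things):
    s,M=Rt(); p=env.read_camera("wrist"); save(p,n)
    for t in things:
        for f in (env.landmark_of,):
            print(t,[(np.round(x["centre"],4),round(x["confidence"],2)) for x in f(t,p)[:2]])
    T=np.eye(4);T[:3,:3]=M;T[:3,3]=s["tcp_pos"]; W=T@np.array(p["mount"])
    return s,M,p,W
E
python3 - <<'E'
from h import *
s,M,p,W=look("w1.png",["knob_mid","bolt_knob","flap_mid","catch_flap","locker"])
print(s["clock"],s["tcp_pos"],M.round(3),s["finger_gap"],s["wrist_force"]); print(W.round(3),{k:v for k,v in p.items() if k!="pixels"})
E
```

```text
knob_mid [(array([ 0.5542, -0.0884,  0.145 ]), 0.66), (array([ 0.4533, -0.2456,  0.1085]), 0.47)]
bolt_knob [(array([ 0.5507, -0.085 ,  0.113 ]), 0.68), (array([ 0.5655, -0.0466,  0.1382]), 0.46)]
flap_mid [(array([ 0.5651, -0.0477,  0.1332]), 0.8)]
catch_flap [(array([ 0.5685, -0.0257,  0.1221]), 0.79)]
locker [(array([ 5.679e-01, -1.243e-01,  5.000e-04]), 0.84)]
2.65 [ 0.53557355 -0.0569539   0.2610809 ] [[-0.979  0.206 -0.001]
 [ 0.206  0.979  0.001]
 [ 0.001  0.    -1.   ]] 0.030240198350704472 [-1.07944656  0.66528995 -0.1578793 ]
[[ 0.206 -0.941 -0.268  0.469]
 [ 0.979  0.198  0.055 -0.043]
 [ 0.001 -0.273  0.962  0.402]
 [ 0.     0.     0.     1.   ]] {'fovy': 64.86590144968675, 'cx': 253.82224569209814, 'cy': 194.04479526555156, 'mount': array([[ 1.80022219e-04,  9.61747058e-01,  2.73938978e-01,
         6.84314053e-02],
       [ 9.99999902e-01, -6.23312167e-05, -4.38328777e-04,
        -2.52263075e-04],
       [-4.04486462e-04,  2.73939031e-01, -9.61746975e-01,
        -1.41343353e-01],
       [ 0.00000000e+00,  0.00000000e+00,  0.00000000e+00,
         1.00000000e+00]]), 'shot': 3}
```

View pics/w1.png

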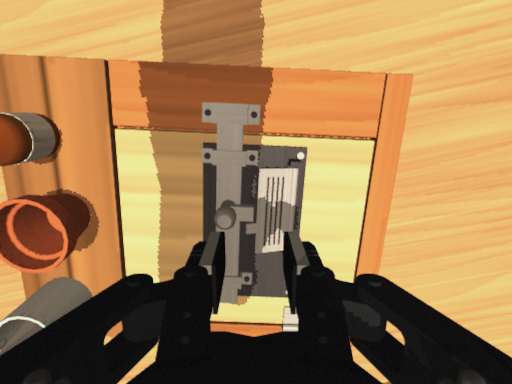

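The wrist view shows the knob's head at about (225, 215) and the catch plate over columns 258–298, rows 168–250. The locker's front top edge runs from (107, 60) to (411, 75), and the hatch/rail seam from (115, 127) to (376, 138). I'll back-project these to get the yaw.

Run:
```python
from h import *
s,M,p,W=look("w2.png",[])
f=192/np.tan(np.radians(p["fovy"]/2))
def bp(u,v,z):
    d=W[:3,:3]@np.array([(u-p["cx"])/f,-(v-p["cy"])/f,-1]); o=W[:3,3]; return (o+d*(z-o[2])/d[2]).round(4)
def ang(a,b): d=b-a; return np.degrees(np.arctan2(-d[0],d[1]))
print("front",ang(bp(107,60,.11),bp(411,75,.11)),"seam",ang(bp(115,127,.11),bp(376,138,.11)), "knob top",bp(225,213,.16))
print("flap corners",[bp(*c,.13) for c in [(260,168),(298,168),(292,250),(262,252)]])
for psi in (-.15,-.2,-.25):
    X=np.array([np.cos(psi),np.sin(psi)]);Y=np.array([-X[1],X[0]])
    print(psi,[ (np.dot(d,X).round(4),np.dot(d,Y).round(4)) for d in (np.array([.5665,-.0257])-np.array([.5545,-.0885]),np.array([.5545,-.0885])-np.array([.564,-.1225]))])
g=p["pixels"][95:320,150:350]; cv2.imwrite("pics/w2c.png",cv2.resize(cv2.cvtColor(g,cv2.COLOR_RGB2BGR),None,fx=2.6,fy=2.6,interpolation=cv2.INTER_CUBIC))
```

```text
front -14.396461899482897 seam -14.13126125729313 knob top [ 0.5479 -0.0845  0.16  ]
flap corners [array([ 0.5218, -0.0482,  0.13  ]), array([ 0.5289, -0.0141,  0.13  ]), array([ 0.6091, -0.0335,  0.13  ]), array([ 0.6052, -0.063 ,  0.13  ])]
-0.15 [(np.float64(0.0025), np.float64(0.0639)), (np.float64(-0.0145), np.float64(0.0322))]
-0.2 [(np.float64(-0.0007), np.float64(0.0639)), (np.float64(-0.0161), np.float64(0.0314))]
-0.25 [(np.float64(-0.0039), np.float64(0.0638)), (np.float64(-0.0176), np.float64(0.0306))]
```

View pics/w2c.png

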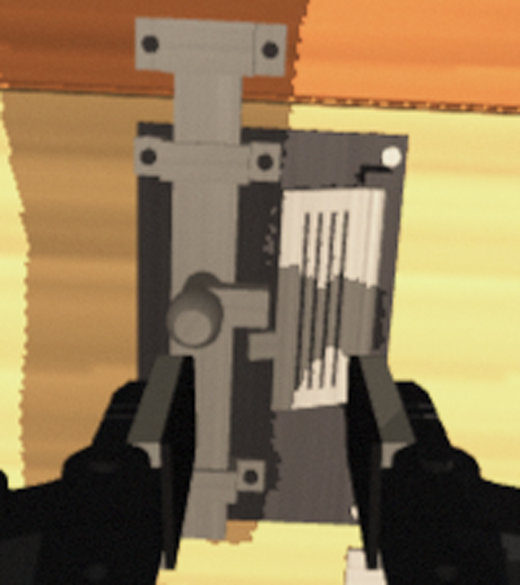

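Emit:
move_arm([
  [[2,-4,0],[0,0,0.2],0.3],
  [[2,-4,40],[0,0,0.2],0.3],
  [[2,-4,80],[0,0,0.2],0.3],
  [[2,-4,103],[0,0,0.2],0.3],
  [[2,-4,103],[0,0,0.2],0.3],
])

```text
clock: 3.62
tcp_pos: [0.5315, -0.0607, 0.1564]
orientation: [-0.002, 0.121, 0.993, 0.0]
wrist_force: [0.8, -0.7, 0.3]
finger_gap: 0.0296
grip_force: 0.0
```

Run:
```python
from h import *
s,M,p,W=look("w3.png",["knob_mid","bolt_knob","flap_mid","catch_flap"])
print(s["clock"],s["tcp_pos"],M.round(3),s["finger_gap"],s["wrist_force"])
f=192/np.tan(np.radians(p["fovy"]/2))
def bp(u,v,z):
    d=W[:3,:3]@np.array([(u-p["cx"])/f,-(v-p["cy"])/f,-1]); o=W[:3,3]; return (o+d*(z-o[2])/d[2]).round(4)
np.save("W3.npy",W)
q=env.read_camera("side"); save(q,"s3.png")
a=cv2.resize(q["pixels"][150:300,60:260],(600,450),interpolation=cv2.INTER_CUBIC); cv2.imwrite("pics/s3c.png",cv2.cvtColor(a,cv2.COLOR_RGB2BGR))
```

```text
knob_mid [(array([ 0.552 , -0.0885,  0.1428]), 0.74), (array([ 0.5657, -0.0471,  0.1375]), 0.5)]
bolt_knob [(array([ 0.5508, -0.0889,  0.1146]), 0.92)]
flap_mid [(array([ 0.5654, -0.047 ,  0.132 ]), 0.72)]
catch_flap [(array([ 0.5702, -0.0244,  0.1232]), 0.92)]
3.625 [ 0.53154906 -0.06070157  0.15637882] [[-0.971  0.24  -0.004]
 [ 0.24   0.971  0.001]
 [ 0.004  0.    -1.   ]] 0.029615451574462406 [ 0.76064812 -0.73931554  0.27510342]
```

View pics/w3.png

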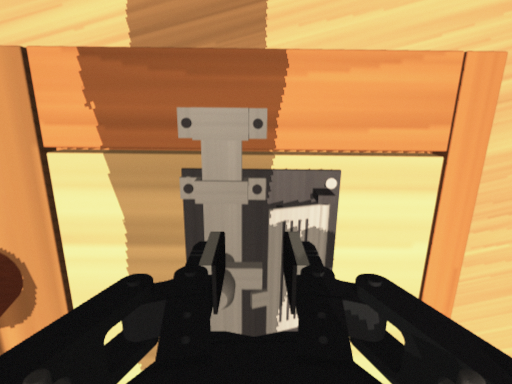

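View pics/s3c.png

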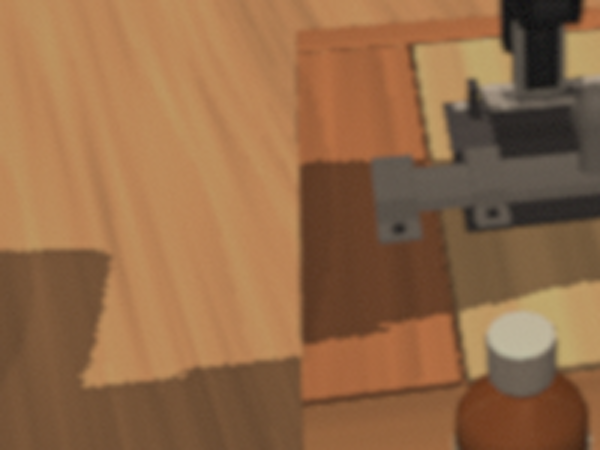

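The yaw is right. The knob's head shows at about (228, 285), just beside the left pad's inner face near column 225. The right pad stands over the flap, which spans columns 270–330. The networks put the knob further left than this view does, so I'll check with projections and a crop.

Run:
```python
from h import *
p=env.read_camera("wrist"); s,M=Rt()
T=np.eye(4);T[:3,:3]=M;T[:3,3]=s["tcp_pos"]; m=np.array(p["mount"])
f=192/np.tan(np.radians(p["fovy"]/2))
def pt(P): # tool point mm -> px
    c=np.linalg.inv(m)@np.append(np.array(P)/1e3,1); return (p["cx"]+f*c[0]/-c[2], p["cy"]-f*c[1]/-c[2])
im=cv2.cvtColor(p["pixels"],cv2.COLOR_RGB2BGR); k=4; x0,y0=150,195
a=cv2.resize(im[y0:y0+140,x0:x0+200],None,fx=k,fy=k,interpolation=cv2.INTER_CUBIC)
a=cv2.convertScaleAbs(a,alpha=1.6,beta=25)
def mark(P,col):
    u,v=pt(P); cv2.drawMarker(a,(int((u-x0+.5)*k),int((v-y0+.5)*k)),col,cv2.MARKER_CROSS,14,1); print(P,round(u),round(v))
for sx in(-11,11):
    for sy in (-15,15): mark((sx,sy,-3),(0,0,255))
for y in (-15,-19,-23): mark((-26,y,-3.5),(0,255,0))
for r in env.regions_of("bolt_knob",p)[:2]:
    v,u=np.nonzero(r["mask"]); print(r["confidence"],u.min(),u.max(),v.min(),v.max(),len(u))
    cn,_=cv2.findContours(r["mask"].astype(np.uint8),0,2)
    for c in cn: cv2.polylines(a,[((c-[x0,y0]+.5)*k).astype(int)],True,(255,255,0),1)
cv2.imwrite("pics/w4.png",a)
```

```text
(-11, -15, -3) 225 269
(-11, 15, -3) 283 269
(11, -15, -3) 224 229
(11, 15, -3) 285 229
(-26, -15, -3.5) 225 295
(-26, -19, -3.5) 218 295
(-26, -23, -3.5) 210 295
```

View pics/w4.png

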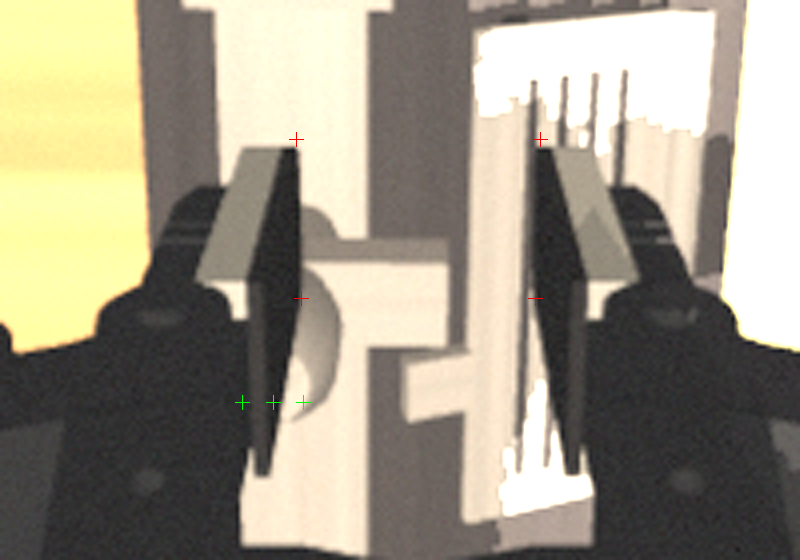

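The close view settles it. The head's right rim is at crop (340, 320), so the knob's axis is about 19.5 mm to tool −y, in line with the left tip (−15 to −22). The lug centre is at tool x ≈ −24. The right tip is over the flap, 15–22 mm from the tool centre. I'll back off 3 mm and go down.

Emit:
move_arm([
  [[3,0,0],[0,0,0],0.3],
  [[3,0,12],[0,0,0],0.3],
  [[3,0,20],[0,0,0],0.3],
  [[3,0,20],[0,0,0],0.3],
])

```text
clock: 4.53
tcp_pos: [0.5294, -0.06, 0.1368]
orientation: [-0.001, 0.12, 0.993, 0.0]
wrist_force: [-0.1, 0.4, 0.0]
finger_gap: 0.0298
grip_force: 0.0
```

Emit:
move_arm([
  [[0,0,3],[0,0,0],0.3],
  [[0,0,6],[0,0,0],0.3],
  [[0,0,6],[0,0,0],0.3],
])

```text
clock: 4.9
tcp_pos: [0.5306, -0.0605, 0.1324]
orientation: [0.0, 0.12, 0.993, -0.0]
wrist_force: [0.4, 0.0, 2.6]
finger_gap: 0.0299
grip_force: 1.0
```

Emit:
move_arm([
  [[0,0,2],[0,0,0],0.3],
  [[0,0,4],[0,0,0],0.3],
  [[0,0,4],[0,0,0],0.3],
])

```text
clock: 5.28
tcp_pos: [0.5307, -0.0606, 0.1283]
orientation: [0.0, 0.12, 0.993, -0.0]
wrist_force: [-0.9, -2.6, 4.5]
finger_gap: 0.0299
grip_force: 1.6
```

Emit:
move_arm([
  [[0,0,2],[0,0,0],0.3],
  [[0,0,3],[0,0,0],0.3],
  [[0,0,3],[0,0,0],0.3],
])

```text
clock: 5.65
tcp_pos: [0.5306, -0.0606, 0.1255]
orientation: [0.0, 0.12, 0.993, -0.0]
wrist_force: [-0.2, -3.7, 6.2]
finger_gap: 0.0299
grip_force: 2.7
```

Emit:
move_arm([
  [[0,0,2],[0,0,0],0.3],
  [[0,0,2],[0,0,0],0.3],
])

```text
clock: 5.9
tcp_pos: [0.5307, -0.0606, 0.1251]
orientation: [0.001, 0.12, 0.993, -0.0]
wrist_force: [-4.7, -3.2, 15.9]
finger_gap: 0.0302
grip_force: 8.2
```

The catch is flat on its stop: the force rises steeply at z = 0.125. Now I push the knob.

Emit:
move_arm([
  [[-4,0,-1],[0,0,0],0.3],
  [[-8,0,-1],[0,0,0],0.3],
  [[-12,0,-1],[0,0,0],0.3],
  [[-16,0,-1],[0,0,0],0.3],
  [[-16,0,-1],[0,0,0],0.3],
])

```text
clock: 6.52
tcp_pos: [0.5391, -0.0616, 0.125]
orientation: [-0.006, 0.12, 0.993, 0.001]
wrist_force: [-22.6, 2.7, 27.3]
finger_gap: 0.0299
grip_force: 13.9
```

Run:
```python
from h import *
s,M,p,W=look("w5.png",["knob_mid","bolt_knob"])
print(s["tcp_pos"],s["wrist_force"])
a=cv2.resize(cv2.cvtColor(p["pixels"],cv2.COLOR_RGB2BGR)[180:330,150:350],None,fx=4,fy=4,interpolation=cv2.INTER_CUBIC)
cv2.imwrite("pics/w5c.png",cv2.convertScaleAbs(a,alpha=1.6,beta=25))
```

```text
knob_mid [(array([ 0.5511, -0.0895,  0.1443]), 0.67)]
bolt_knob [(array([ 0.5536, -0.0867,  0.1104]), 0.57)]
[ 0.53911501 -0.06155302  0.12500816] [-22.62317061   2.71379116  27.3181943 ]
```

View pics/w5c.png

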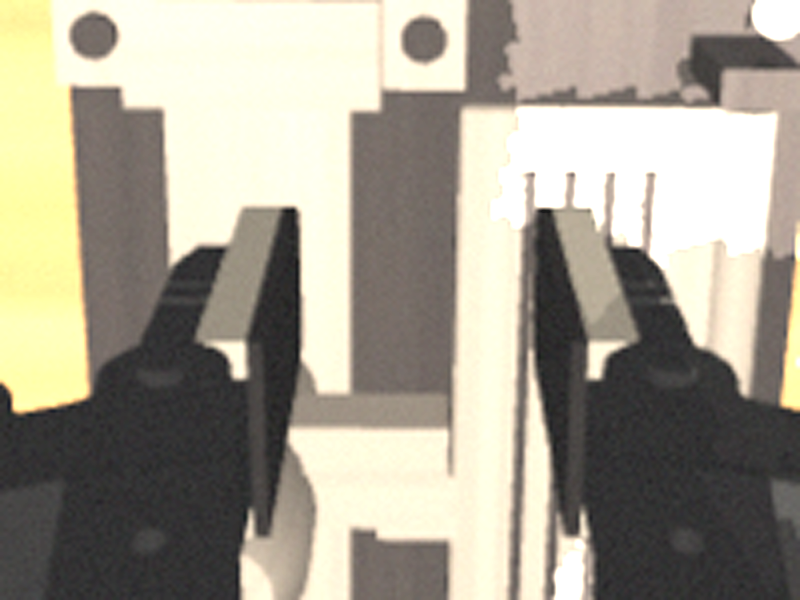

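The tool advanced only about 8.7 mm of the 16 mm commanded, and the normal force grew to 27 N. In the view the lug (crop rows 430–530) has come up to the tooth and the left tip is at the knob. The pressing finger's friction on the flap is probably holding the push back, so I'll ease the press a little while keeping it flat.

Emit:
move_arm([
  [[0,0,-1.5],[0,0,0],0.3],
  [[0,0,-1.5],[0,0,0],0.3],
])

```text
clock: 6.92
tcp_pos: [0.5414, -0.062, 0.1253]
orientation: [-0.004, 0.12, 0.993, 0.001]
wrist_force: [-11.4, 1.6, 13.1]
finger_gap: 0.0302
grip_force: 7.4
```

Run:
```python
from h import *
s,M=Rt(); print(s["tcp_pos"],M.round(4),s["wrist_force"],s["ft_torque"],s["tau"])
```

```text
[ 0.54137032 -0.06200437  0.12533335] [[-0.9713  0.2378 -0.0079]
 [ 0.2378  0.9713  0.0036]
 [ 0.0085  0.0016 -1.    ]] [-11.43577399   1.58864551  13.12901543] [0.65119728 2.41096315 0.14900998] [ -0.43968505 -40.19168973  29.80190277  -5.20218551   0.12093673
   0.16929153]
```

It was friction: the tool slid on when the press eased. I continue with a light press.

Emit:
move_arm([
  [[-2,0,-0.7],[0,0,0],0.3],
  [[-5,0,-0.7],[0,0,0],0.3],
  [[-5,0,-0.7],[0,0,0],0.3],
])

```text
clock: 7.3
tcp_pos: [0.5467, -0.0633, 0.1254]
orientation: [-0.004, 0.12, 0.993, 0.001]
wrist_force: [-9.1, 1.8, 9.0]
finger_gap: 0.0301
grip_force: 5.7
```

Emit:
move_arm([
  [[-3,0,0],[0,0,0],0.3],
  [[-6,0,0],[0,0,0],0.3],
  [[-9,0,0],[0,0,0],0.3],
  [[-9,0,0],[0,0,0],0.3],
])

```text
clock: 7.8
tcp_pos: [0.5556, -0.0656, 0.1255]
orientation: [-0.004, 0.12, 0.993, 0.001]
wrist_force: [-8.8, 1.1, 7.7]
finger_gap: 0.0306
grip_force: 5.6
```

Emit:
move_arm([
  [[-3,0,0],[0,0,0],0.3],
  [[-6,0,0],[0,0,0],0.3],
  [[-8,0,0],[0,0,0],0.3],
  [[-8,0,0],[0,0,0],0.3],
])

```text
clock: 8.3
tcp_pos: [0.5634, -0.0675, 0.1255]
orientation: [-0.004, 0.12, 0.993, 0.001]
wrist_force: [-9.5, 1.5, 8.6]
finger_gap: 0.03
grip_force: 5.7
```

Emit:
move_arm([
  [[-2,0,0],[0,0,0],0.3],
  [[-4,0,0],[0,0,0],0.3],
  [[-5,0,0],[0,0,0],0.3],
  [[-5,0,0],[0,0,0],0.3],
])

```text
clock: 8.8
tcp_pos: [0.5682, -0.0687, 0.1254]
orientation: [-0.004, 0.12, 0.993, 0.001]
wrist_force: [-10.8, -0.1, 8.8]
finger_gap: 0.0298
grip_force: 5.4
```

Emit:
move_arm([
  [[-2,0,0],[0,0,0],0.3],
  [[-4,0,0],[0,0,0],0.3],
  [[-4,0,0],[0,0,0],0.3],
])

```text
clock: 9.18
tcp_pos: [0.569, -0.0689, 0.1254]
orientation: [-0.007, 0.12, 0.993, 0.001]
wrist_force: [-18.2, 2.2, 14.9]
finger_gap: 0.0298
grip_force: 11.0
```

Emit:
move_arm([
  [[-1,0,-1],[0,0,0],0.3],
  [[-1,0,-1],[0,0,0],0.3],
])

```text
clock: 9.43
tcp_pos: [0.569, -0.069, 0.1254]
orientation: [-0.008, 0.12, 0.993, 0.002]
wrist_force: [-19.2, 2.2, 10.6]
finger_gap: 0.0303
grip_force: 10.9
```

Run:
```python
from h import *
s,M,p,W=look("w6.png",["knob_mid","bolt_knob"])
print(s["tcp_pos"],s["wrist_force"])
a=cv2.resize(cv2.cvtColor(p["pixels"],cv2.COLOR_RGB2BGR)[180:330,150:350],None,fx=4,fy=4,interpolation=cv2.INTER_CUBIC)
cv2.imwrite("pics/w6c.png",cv2.convertScaleAbs(a,alpha=1.6,beta=25))
```

```text
knob_mid [(array([ 0.5807, -0.096 ,  0.1423]), 0.82)]
bolt_knob [(array([ 0.5821, -0.0923,  0.1122]), 0.64)]
[ 0.56904676 -0.06897516  0.12543245] [-19.20199707   2.2102374   10.55929909]
```

View pics/w6c.png

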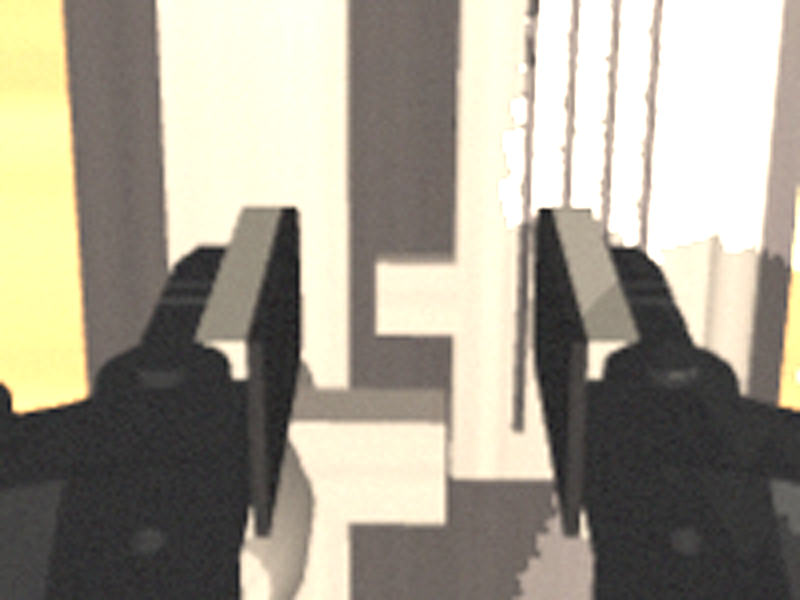

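The tooth (crop 375–455, 260–335) now lies on the robot side of the lug (rows 385–525), and the push is against the hard stop. I release the catch by rising with only a light push left, then back off and go up.

Emit:
move_arm([
  [[4,0,-3],[0,0,0],0.3],
  [[5,0,-6],[0,0,0],0.3],
  [[5,0,-10],[0,0,0],0.3],
  [[5,0,-14],[0,0,0],0.3],
  [[5,0,-14],[0,0,0],0.3],
])

```text
clock: 10.2
tcp_pos: [0.5694, -0.0686, 0.1395]
orientation: [-0.003, 0.12, 0.993, 0.002]
wrist_force: [-5.8, 3.6, -0.7]
finger_gap: 0.0299
grip_force: 3.2
```

Emit:
move_arm([
  [[6,0,0],[0,0,0],0.3],
  [[12,0,0],[0,0,0],0.3],
  [[12,0,-30],[0,0,0],0.3],
  [[12,0,-70],[0,0,0],0.3],
  [[12,0,-110],[0,0,0],0.3],
])

```text
clock: 10.82
tcp_pos: [0.5605, -0.0677, 0.2529]
orientation: [0.001, 0.12, 0.993, -0.0]
wrist_force: [1.3, 0.2, 0.4]
finger_gap: 0.03
grip_force: 0.0
```

Emit:
move_arm([
  [[20,0,-30],[0,0,0],0.3],
  [[40,0,-30],[0,0,0],0.3],
  [[60,0,-30],[0,0,0],0.3],
  [[60,0,-30],[0,0,0],0.3],
])

```text
clock: 11.32
tcp_pos: [0.5016, -0.0531, 0.2823]
orientation: [0.001, 0.12, 0.993, -0.0]
wrist_force: [0.9, -0.3, -0.7]
finger_gap: 0.0299
grip_force: 0.0
```

Run:
```python
from h import *
s,M,p,W=look("w7.png",["knob_mid","flap_mid","catch_flap","clay_pot","label_tin","feed_bottle"])
print(s["clock"],s["tcp_pos"],s["wrist_force"])
q=env.read_camera("side")
for t in ["knob_mid","flap_mid","clay_pot","label_tin","feed_bottle"]: print(t,[np.round(x["centre"],4) for x in env.landmark_of(t,q)[:1]])
a=np.hstack([p["pixels"][120:384,130:380],q["pixels"][100:364,60:310]])
cv2.imwrite("pics/w7c.png",cv2.resize(cv2.cvtColor(a,cv2.COLOR_RGB2BGR),None,fx=1.6,fy=1.6,interpolation=cv2.INTER_CUBIC))
```

```text
knob_mid [(array([ 0.5825, -0.097 ,  0.1443]), 0.72), (array([ 0.5813, -0.0941,  0.1126]), 0.71)]
flap_mid [(array([ 0.5641, -0.0471,  0.1341]), 0.87), (array([ 0.4538, -0.2447,  0.1087]), 0.71)]
catch_flap [(array([ 0.5693, -0.0248,  0.1234]), 0.6)]
clay_pot [(array([ 0.5292, -0.2534,  0.1067]), 0.67)]
label_tin []
feed_bottle [(array([ 0.4511, -0.2446,  0.1099]), 0.93)]
11.325 [ 0.50156573 -0.05309627  0.2822604 ] [ 0.92731134 -0.32708478 -0.73287823]
knob_mid [array([ 0.5874, -0.0968,  0.1461])]
flap_mid [array([ 0.5584, -0.0462,  0.1322])]
clay_pot [array([ 0.5857, -0.0987,  0.1469])]
label_tin [array([ 0.6245, -0.288 ,  0.1086])]
feed_bottle [array([ 0.4485, -0.2497,  0.1101])]
```

View pics/w7c.png

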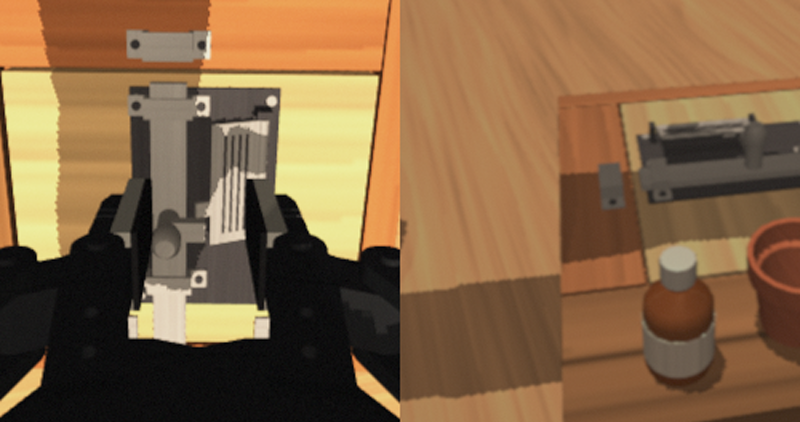

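The bolt's nose (150, 88) is clear of the keeper (168, 45). The knob has moved about 32 mm back. The catch is up again, with flap_mid at its raised height of 0.133 m and the tooth on the robot side of the lug. The pot, tin and bottle haven't moved, so I hand in.

```bash
python3 -c "
from h import *
print(env.hand_in())"
```

```text
the job is handed in; nothing more can be done
None
```

The bolt is fully drawn and locked by the sprung-up catch, the hand is clear, and the pot, tin and bottle are where they were; the job was handed in about 11.5 s into the 42 s limit, and no verdict came back.

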